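# Tick off the finished staining steps

## Task

Tick off the staining steps that have been done: with the fingertips press the blue key, then the yellow key, then the red key, each gently and all the way in, where it stays. Leave the green key out (that step is still to come), and do not lift or push about the little key boxes or the bottles.

Things in the scene. Friction and masses are not known exactly. Their poses are not given: they have to be found in the camera images.
- blue_cap (a point): centre of the top of the blue key, a round blue soft rubber cap 26 mm across. The rubber gives 0.4 mm per N, up to 6 mm, and springs back (about 1 mm while the key is being pushed in). The point moves with the key: 57 mm above the worktop with the key out, 49 mm with it fully in; z up
- blue_key (a joint): travel of the blue key in m: 0 out, 0.008 fully in, against a hard stop; it moves straight down under about 2.5 N, has no spring and stays where it is left; it counts as in beyond 0.006
- blue_box: loose grey box, 46 x 46 mm and 33 mm high (36 mm with the dark collar), 0.18 kg, on rubber feet, that carries the blue key in the middle of its top; origin at the centre of its underside, z up; it turns a little about z
- yellow_cap (a point): centre of the top of the yellow key, a round yellow soft rubber cap 26 mm across. The rubber gives 0.4 mm per N, up to 6 mm, and springs back (about 1 mm while the key is being pushed in). The point moves with the key: 57 mm above the worktop with the key out, 49 mm with it fully in; z up
- yellow_key (a joint): travel of the yellow key in m: 0 out, 0.008 fully in, against a hard stop; it moves straight down under about 2.5 N, has no spring and stays where it is left; it counts as in beyond 0.006
- yellow_box: loose grey box, 46 x 46 mm and 33 mm high (36 mm with the dark collar), 0.18 kg, on rubber feet, that carries the yellow key in the middle of its top; origin at the centre of its underside, z up; it turns a little about z
- red_cap (a point): centre of the top of the red key, a round red soft rubber cap 26 mm across. The rubber gives 0.4 mm per N, up to 6 mm, and springs back (about 1 mm while the key is being pushed in). The point moves with the key: 57 mm above the worktop with the key out, 49 mm with it fully in; z up
- red_key (a joint): travel of the red key in m: 0 out, 0.008 fully in, against a hard stop; it moves straight down under about 2.5 N, has no spring and stays where it is left; it counts as in beyond 0.006
- red_box: loose grey box, 46 x 46 mm and 33 mm high (36 mm with the dark collar), 0.18 kg, on rubber feet, that carries the red key in the middle of its top; origin at the centre of its underside, z up; it turns a little about z
- green_cap (a point): centre of the top of the green key, a round green soft rubber cap 26 mm across. The rubber gives 0.4 mm per N, up to 6 mm, and springs back (about 1 mm while the key is being pushed in). The point moves with the key: 57 mm above the worktop with the key out, 49 mm with it fully in; z up
- green_key (a joint): travel of the green key in m: 0 out, 0.008 fully in, against a hard stop; it moves straight down under about 2.5 N, has no spring and stays where it is left; it counts as in beyond 0.006
- green_box: loose grey box, 46 x 46 mm and 33 mm high (36 mm with the dark collar), 0.18 kg, on rubber feet, that carries the green key in the middle of its top; origin at the centre of its underside, z up; it turns a little about z
- stain_blue: loose dropper bottle with blue label and black rubber bulb, 32 mm across, 88 mm high, behind the boxes; origin at the centre of its underside, z up. Bystander
- iodine: loose dropper bottle with brown label and black rubber bulb, 32 mm across, 88 mm high, behind the boxes; origin at the centre of its underside, z up. Bystander
- stain_red: loose dropper bottle with red label and black rubber bulb, 32 mm across, 88 mm high, behind the boxes; origin at the centre of its underside, z up. Bystander
- stain_green: loose dropper bottle with green label and black rubber bulb, 32 mm across, 88 mm high, behind the boxes; origin at the centre of its underside, z up. Bystander
- stereo_foot (a point): centre of the foot of the fixed stereo microscope on the left, an obstacle: foot 270 mm (x) by 220 mm (y) and 30 mm high; above it the head, eyepieces and post reach to 280 mm height, within x -130 to +125 mm and y -75 to +75 mm of this point
- microscope_foot (a point): centre of the foot of the fixed white microscope on the right, an obstacle: its parts lie within x -220 to +140 mm and y -125 to +115 mm of this point and reach 420 mm height
There are look-alikes about, which are no part of the job. What is shaped like the red_box but pink or purple is not meant.

How it is judged:
By the outcome, as a careful person would: the job done as asked, in the order asked, and still so for the second after the job is handed in, with the robot touching nothing.
It also fails if it takes over 42 s, if anything falls off the work surface, if the arm or the gripper's body presses on something with over 40 N, if the wrist force passes 120 N, or if a joint passes its speed limit or range.

## Robot

A 6-joint arm with a two-finger parallel gripper is mounted at the origin on a cart in front of the work surface, level with it; the furniture and walls round the work are solid. World frame = base frame: x ahead of the robot, y to its left, z up, the work surface at z = 0. Lengths are in m, angles in rad, forces in N, time in s.
With the tool pointing down it reaches from about 0.275 to 0.75 m from the base axis. Payload 10.2 kg.
Tool frame: the origin (TCP) lies at the very end of the fingers, on their centre line; the grasp point (between the pads) lies 19 mm behind it; z points along the fingers, y is the line along which they close (so a half turn about z gives the same grasp; the last joint's range is limited). The gripper opens to 85 mm and grips with 20 to 120 N. Pads are 22 mm wide; open, the fingers measure 114 mm over their backs; the gripper's body (76 mm by 85 mm) begins 54 mm behind the grasp point. The pads swing forward as they close: fully open they stand 13 mm farther back than shut.
Start: joints at [0.893, 0.313, 1.498, -0, 1.331, -0.223], TCP at [0.231, 0.472, 0.231] pointing down, gripper open.
Joint ranges: [-2.94, 2.94], [-0.97, 2.17], [0.19, 2.56], [-1.23, 4.37], [0.02, 3.11], [-2.88, 2.88]. Speed limits (rad/s): [2.39, 2.39, 3.01, 3.14, 3.14, 3.14].

## Interface

Orientations are given as a rotation vector (axis times angle).
In Python, from cell import robot gives the robot as it stands.
- The arm moves only by the tool arm_command, never from a script. Its argument "rows" is a list of rows, each an object with "turn": the turn, a rotation vector about the tool's x, y, z in degrees, a list of three; "offset": the shift along the tool's x, y, z in m, a list of three; "grip": the opening, from -1 (shut) to 1 (fully open), so that 0 is half open. A call has 1 to 20 rows; each row shifts and turns the commanded pose from where the row before left it, along the tool's axes as they then stand; what a row does not reach is not made up. A row lasts 1/12 s, in which the tool goes at most 41.7 mm and 7.16 degrees, less where a joint would pass 70% of its speed; a pose out of reach is approached as far as the arm can. A call is refused whole if a number of a shift passes 0.0417 or a number of a turn 7.16, either way. A call with a gripper value outside its range is refused whole. The fingers move at their own pace and stop on an object; "grip_force" is the grip in N (left out, the last holds). Time passes only in rows, so rows that do not move let the fingers close. It gives the time, the measured TCP pose, the force, the opening and the grip force at its end, in the units of the state.
- robot.get_state(): the state, without advancing time (a new reading comes with each control period).
- robot.camera(name): name is "scene" or "top"; returns a dict with "frame" (384x512x3 uint8, red, green, blue), "fx", "fy", "cx", "cy" (pixels), "position" and "orientation" of the camera in the world. Camera axes: x right, y down, z forward; pixel columns grow to the right and rows downward; lengths in m; the calibration is good to about 2 mm. A picture is of the moment at which its call begins. There is no depth.
- robot.job_done(): hands the job in; it is judged then, once.
The state is a dict: "t": time; "q": joint angles; "dq": joint speeds; "effort": joint torques, N m; "position": TCP position; "eef_rot": TCP orientation; "contact_force": force on the tool from outside, world axes, zero at the start; "moment": the same for the moment, N m; "opening": opening from 0.0 (shut) to 1.0 (fully open); "gripper_force": force on a finger pad.
Only numpy, scipy, OpenCV 4.12 (cv2) and the standard library are available. Lean on these libraries where they do the work, as an engineer would, in place of code of your own. Each camera call takes 0.05 s, during which the arm holds its last target. There are 200 camera calls.

## Working session

There is one attempt and no reset: what is moved stays moved. The work goes in short steps, Python scripts to look and compute and a tool call to move; the robot and the scene stay as the last step left them, time stands still between calls to the robot, and variables do not carry over. Pictures are saved under pics/ and viewed, at most 10 in all, crops included, and the job is handed in when it is done.

Besides the shell and the picture viewer there is one more tool, called after "Request:" by a JSON object that holds its "name" and its "arguments". arm_command: Moves the arm, as the interface text tells. Its arguments: {"type":"object","properties":{"rows":{"type":"array"},"grip_force":{"type":"number"}},"required":["rows"]}

```bash
mkdir -p pics
python3 - <<'E'
from cell import robot
import cv2,pickle
s=robot.get_state();print(s)
d={}
for n in("scene","top"):
    c=robot.camera(n);d[n]=c;cv2.imwrite(f"pics/{n}0.png",c["frame"][:,:,::-1])
    print(n,{k:v for k,v in c.items() if k!="frame"})
pickle.dump(d,open("c0.pkl","wb"))
E
```

```text
{'t': 0.0, 'q': array([ 8.92613044e-01,  3.13443362e-01,  1.49845700e+00,  1.67574752e-05,
        1.33098626e+00, -2.23396051e-01]), 'dq': array([-0.00102514,  0.0004457 , -0.00016057,  0.0010625 , -0.00208589,
       -0.00106088]), 'effort': array([-4.89260201e-04, -4.12271440e+01, -2.59747106e+01, -2.30130063e-04,
        4.17079747e-03,  3.97808583e-05]), 'position': array([0.2304551 , 0.47142564, 0.23073097]), 'eef_rot': array([-7.08113110e-01, -3.06015409e+00,  1.81804277e-03]), 'contact_force': array([0.53603665, 0.06891318, 0.77933446]), 'moment': array([-0.02092964, -0.04948764,  0.02858888]), 'gripper_force': 0.0, 'opening': 1.0002864940200435}
scene {'fx': 364.75925516175204, 'fy': 364.75925516175204, 'cx': 249.73329468556642, 'cy': 189.87724799868658, 'position': array([-0.06375104,  1.00589412,  0.78460862]), 'orientation': array([-0.95901475,  2.4310992 , -1.11406465])}
top {'fx': 364.3351224911155, 'fy': 364.3351224911155, 'cx': 261.84617949305306, 'cy': 190.86113309493237, 'position': array([0.24458905, 0.36143007, 1.157908  ]), 'orientation': array([-2.18490798,  2.03334474, -0.21506101])}
```

View pics/top0.png

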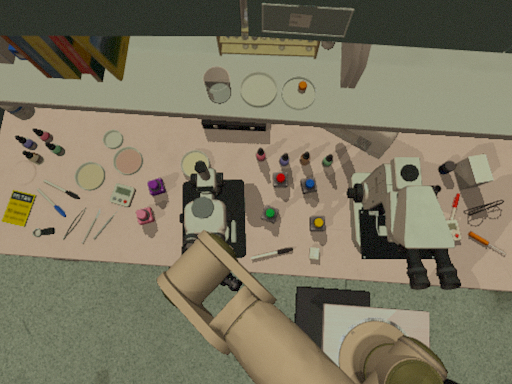

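View pics/scene0.png

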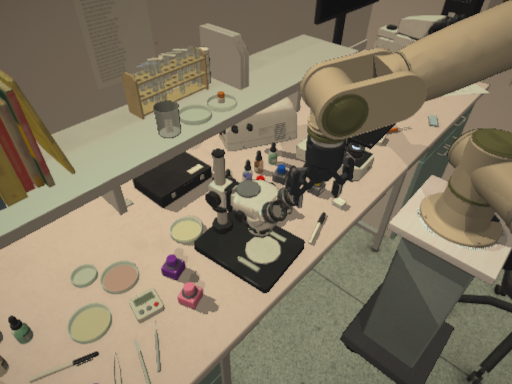

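Top view: red key is at about (281,179), blue (310,185), green (270,215) and yellow (318,224). The bottles are behind at row ~158. The pink and purple look-alikes are on the left.

```bash
cat > h.py <<'E'
import numpy as np,cv2
from scipy.spatial.transform import Rotation as R
def back(c,uv,z):
    d=R.from_rotvec(c["orientation"]).apply([(uv[0]-c["cx"])/c["fx"],(uv[1]-c["cy"])/c["fy"],1]);p=np.array(c["position"])
    return p+d*(z-p[2])/d[2]
SEEDS=dict(red=(281,179),blue=(310,185),green=(270,215),yellow=(318,224))
def caps(c,z=.057,w=9):
    hsv=cv2.cvtColor(c["frame"],cv2.COLOR_RGB2HSV);o={}
    for n,(u,v) in SEEDS.items():
        P=hsv[v-w:v+w+1,u-w:u+w+1].astype(int);h0=dict(red=0,blue=108,green=65,yellow=25)[n]
        dh=abs((P[...,0]-h0+90)%180-90);m=((dh<16)&(P[...,1]>130)&(P[...,2]>50)).astype(np.uint8)
        k,l,st,ce=cv2.connectedComponentsWithStats(m);i=1+st[1:,4].argmax()
        uv=ce[i]+[u-w,v-w];o[n]=(uv,st[i],back(c,uv,z))
    return o
E
python3 - <<'E'
import pickle,cv2,numpy as np
from h import *
d=pickle.load(open("c0.pkl","rb"));c=d["top"]
for n,(uv,s,p) in caps(c).items():print(n,uv.round(1),s,p.round(4),np.hypot(*p[:2]).round(3))
for n,uv in dict(b1=(261,155),b2=(285,159),b3=(306,158),b4=(328,160)).items():print(n,back(c,uv,.088).round(3))
for uv in [(186,181),(245,181),(245,258),(360,190),(362,258),(352,190)]:print(uv,back(c,uv,.03).round(3))
print(R.from_rotvec([-0.7081,-3.0602,0]).as_matrix().round(3))
f=cv2.resize(c["frame"][140:270,170:370],None,fx=4,fy=4,interpolation=cv2.INTER_CUBIC)
cv2.imwrite("pics/crop.png",f[:,:,::-1])
E
```

```text
red [280.3 177.4] [ 4  3  9 10 70] [0.5224 0.3201 0.057 ] 0.613
blue [309.4 183.2] [ 5  3  8  9 60] [0.5103 0.2288 0.057 ] 0.559
green [269.6 212.6] [ 5  3  8  9 59] [0.4099 0.3458 0.057 ] 0.536
yellow [318.3 222.3] [ 5  3 10 10 76] [0.3906 0.1965 0.057 ] 0.437
b1 [0.581 0.384 0.088]
b2 [0.573 0.31  0.088]
b3 [0.581 0.246 0.088]
b4 [0.58  0.179 0.088]
(186, 181) [0.496 0.617 0.03 ]
(245, 181) [0.509 0.43  0.03 ]
(245, 258) [0.269 0.411 0.03 ]
(360, 190) [0.506 0.065 0.03 ]
(362, 258) [0.295 0.055 0.03 ]
(352, 190) [0.505 0.09  0.03 ]
[[-0.898  0.439 -0.001]
 [ 0.439  0.898  0.   ]
 [ 0.001 -0.    -1.   ]]
```

View pics/crop.png

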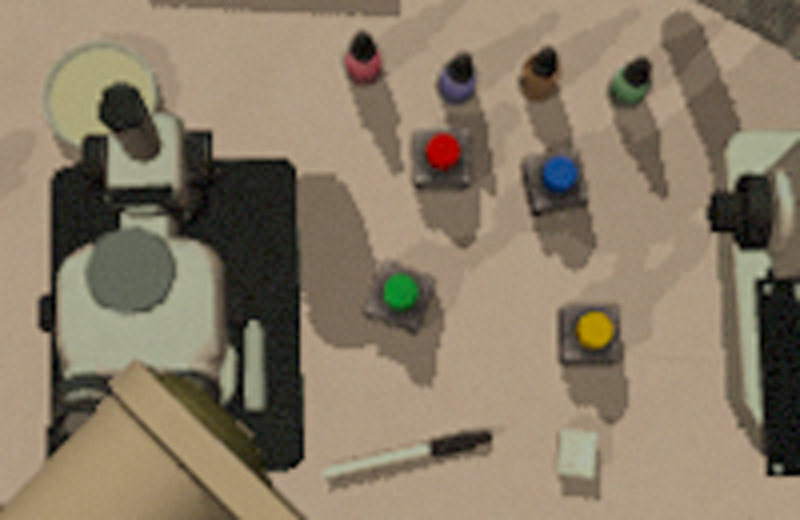

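Crop confirms the layout: all four keys stand out, and the red bottle row is well behind them. I rise away from the stereo microscope, back off, square the tool to the world axes and shut the fingers.

Request:
{"name": "arm_command", "arguments": {"rows": [{"turn": [0, 0, 0], "offset": [0, 0, -0.03], "grip": 1}, {"turn": [0, 0, 0], "offset": [0, 0, -0.03], "grip": 1}, {"turn": [0, 0, 0], "offset": [0, 0, -0.03], "grip": 1}, {"turn": [0, 0, 0], "offset": [0, 0, -0.02], "grip": 1}, {"turn": [0, 0, 0], "offset": [-0.013, -0.027, 0], "grip": 1}, {"turn": [0, 0, 0], "offset": [-0.013, -0.027, 0], "grip": 0}, {"turn": [0, 0, 0], "offset": [-0.013, -0.027, 0], "grip": -1}, {"turn": [0, 0, 0], "offset": [-0.013, -0.027, 0], "grip": -1}, {"turn": [0, 0, -6.5], "offset": [-0.013, -0.027, 0], "grip": -1}, {"turn": [0, 0, -6.5], "offset": [-0.01, -0.03, 0], "grip": -1}, {"turn": [0, 0, -6.5], "offset": [-0.005, -0.03, 0], "grip": -1}, {"turn": [0, 0, -6.55], "offset": [0, -0.03, 0], "grip": -1}, {"turn": [0, 0, 0], "offset": [0, 0, 0], "grip": -1}, {"turn": [0, 0, 0], "offset": [0, 0, 0], "grip": -1}]}}

```text
t: 1.27
position: [0.2241, 0.2317, 0.3415]
eef_rot: [0.02, 3.141, 0.001]
contact_force: [0.1, 0.6, 0.1]
opening: -0.002
gripper_force: 0.0
```

Request:
{"name": "arm_command", "arguments": {"rows": [{"turn": [0, 0, 0], "offset": [-0.035, 0, 0.015], "grip": -1}, {"turn": [0, 0, 0], "offset": [-0.035, 0, 0.015], "grip": -1}, {"turn": [0, 0, 0], "offset": [-0.035, 0, 0.015], "grip": -1}, {"turn": [0, 0, 0], "offset": [-0.035, 0, 0.015], "grip": -1}, {"turn": [0, 0, 0], "offset": [-0.035, 0, 0.025], "grip": -1}, {"turn": [0, 0, 0], "offset": [-0.035, 0, 0.025], "grip": -1}, {"turn": [0, 0, 0], "offset": [-0.035, 0, 0.025], "grip": -1}, {"turn": [0, 0, 0], "offset": [-0.035, 0, 0.025], "grip": -1}, {"turn": [0, 0, 0], "offset": [-0.005, 0, 0.02], "grip": -1}, {"turn": [0, 0, 0], "offset": [0, 0, 0.02], "grip": -1}, {"turn": [0, 0, 0], "offset": [0, 0, 0], "grip": -1}, {"turn": [0, 0, 0], "offset": [0, 0, 0], "grip": -1}, {"turn": [0, 0, 0], "offset": [0, 0, 0], "grip": -1}]}}

```text
t: 2.35
position: [0.5049, 0.2306, 0.1455]
eef_rot: [0.014, 3.14, 0.001]
contact_force: [0.5, 0.6, 0.5]
opening: 0.001
gripper_force: 0.0
```

Run:
```python
from cell import robot
import cv2,numpy as np
print(robot.get_state()["position"],robot.get_state()["contact_force"])
f=[robot.camera(n)["frame"] for n in("scene","top")]
a=cv2.resize(f[0][110:230,190:390],None,fx=4,fy=2.5*1.0,interpolation=2);b=cv2.resize(f[1][140:260,210:410],None,fx=4,fy=2.5,interpolation=2)
cv2.imwrite("pics/h1.png",np.vstack([a,b])[:,:,::-1])
```

```text
[0.50493381 0.23060188 0.14552702] [0.50346141 0.55584332 0.52742289]
```

View pics/h1.png

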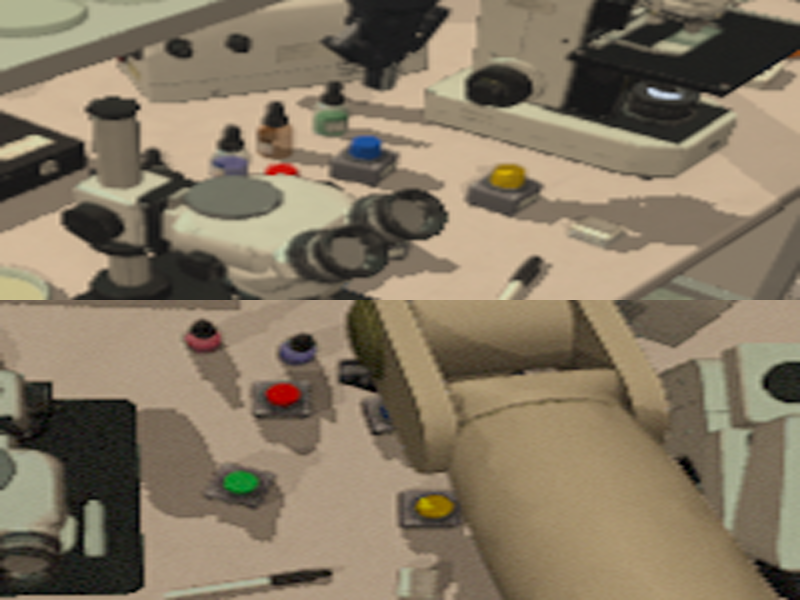

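Upper half (scene camera): the blue cap top is at full-frame (281,168) and yellow at (317,179). The fingers hover high above blue, clear of the bottles. I'll cross-check the cap positions in this camera.

Run:
```python
from cell import robot
from h import *
c=robot.camera("scene")
f=c["frame"];hsv=cv2.cvtColor(f,cv2.COLOR_RGB2HSV).astype(int)
ri=R.from_rotvec(c["orientation"]).inv()
for n,h0,p,(u,v) in(("blue",108,(.5103,.2288,.053),(281,169)),("yellow",25,(.3906,.1965,.053),(317,181))):
    P=hsv[v-9:v+10,u-9:u+10];m=((abs(P[...,0]-h0)<14)&(P[...,1]>130)&(P[...,2]>50))
    y,x=np.nonzero(m);uv=np.array([x.mean()+u-9,y.mean()+v-9])
    q=ri.apply(np.array(p)-c["position"]);pr=[c["fx"]*q[0]/q[2]+c["cx"],c["fy"]*q[1]/q[2]+c["cy"]]
    print(n,uv,m.sum(),pr,back(c,uv,.053)-p)
```

```text
blue [281.13207547 168.69811321] 53 [np.float64(281.43990717641253), np.float64(167.25129965316597)] [-4.21859336e-03  6.78093290e-03  4.85722573e-17]
yellow [316.42028986 180.08695652] 69 [np.float64(317.05428136752323), np.float64(178.4364658553068)] [-3.33628816e-03  8.24367325e-03  4.85722573e-17]
```

Request:
{"name": "arm_command", "arguments": {"rows": [{"turn": [0, 0, 0], "offset": [-0.004, 0, 0.02], "grip": -1}, {"turn": [0, 0, 0], "offset": [0, 0, 0.02], "grip": -1}, {"turn": [0, 0, 0], "offset": [0, 0, 0.02], "grip": -1}, {"turn": [0, 0, 0], "offset": [0, 0, 0.015], "grip": -1}, {"turn": [0, 0, 0], "offset": [0, 0, 0.005], "grip": -1}, {"turn": [0, 0, 0], "offset": [0, 0, 0], "grip": -1}, {"turn": [0, 0, 0], "offset": [0, 0, 0], "grip": -1}, {"turn": [0, 0, 0], "offset": [0, 0, 0], "grip": -1}]}}

```text
t: 3.17
position: [0.5094, 0.2299, 0.0659]
eef_rot: [0.014, 3.139, 0.001]
contact_force: [-0.3, -0.4, -0.1]
opening: 0.002
gripper_force: 0.0
```

Now press: 20 mm down in small steps, to about z 0.046.

Request:
{"name": "arm_command", "arguments": {"rows": [{"turn": [0, 0, 0], "offset": [0, 0, 0.005], "grip": -1}, {"turn": [0, 0, 0], "offset": [0, 0, 0.003], "grip": -1}, {"turn": [0, 0, 0], "offset": [0, 0, 0.002], "grip": -1}, {"turn": [0, 0, 0], "offset": [0, 0, 0.002], "grip": -1}, {"turn": [0, 0, 0], "offset": [0, 0, 0.002], "grip": -1}, {"turn": [0, 0, 0], "offset": [0, 0, 0.002], "grip": -1}, {"turn": [0, 0, 0], "offset": [0, 0, 0.002], "grip": -1}, {"turn": [0, 0, 0], "offset": [0, 0, 0.001], "grip": -1}, {"turn": [0, 0, 0], "offset": [0, 0, 0.001], "grip": -1}, {"turn": [0, 0, 0], "offset": [0, 0, 0], "grip": -1}, {"turn": [0, 0, 0], "offset": [0, 0, 0], "grip": -1}, {"turn": [0, 0, 0], "offset": [0, 0, 0], "grip": -1}]}}

```text
t: 4.17
position: [0.509, 0.2298, 0.0452]
eef_rot: [0.014, 3.141, 0.0]
contact_force: [-1.0, -0.4, 9.2]
opening: -0.001
gripper_force: 4.6
```

Force is 9.2 N at z 0.0452, so blue is against its stop. Lift and move over yellow.

Request:
{"name": "arm_command", "arguments": {"rows": [{"turn": [0, 0, 0], "offset": [0, 0, -0.005], "grip": -1}, {"turn": [0, 0, 0], "offset": [0, 0, -0.015], "grip": -1}, {"turn": [0, 0, 0], "offset": [0, 0, -0.03], "grip": -1}, {"turn": [0, 0, 0], "offset": [0, 0, -0.02], "grip": -1}, {"turn": [0, 0, 0], "offset": [0.02, -0.005, 0], "grip": -1}, {"turn": [0, 0, 0], "offset": [0.03, -0.008, 0], "grip": -1}, {"turn": [0, 0, 0], "offset": [0.03, -0.008, 0], "grip": -1}, {"turn": [0, 0, 0], "offset": [0.025, -0.006, 0], "grip": -1}, {"turn": [0, 0, 0], "offset": [0.015, -0.004, 0], "grip": -1}, {"turn": [0, 0, 0], "offset": [0, 0, 0.02], "grip": -1}, {"turn": [0, 0, 0], "offset": [0, 0, 0.02], "grip": -1}, {"turn": [0, 0, 0], "offset": [0, 0, 0.01], "grip": -1}, {"turn": [0, 0, 0], "offset": [0, 0, 0], "grip": -1}, {"turn": [0, 0, 0], "offset": [0, 0, 0], "grip": -1}, {"turn": [0, 0, 0], "offset": [0, 0, 0], "grip": -1}]}}

```text
t: 5.42
position: [0.3887, 0.1999, 0.065]
eef_rot: [0.014, 3.141, 0.0]
contact_force: [0.3, 0.4, 0.1]
opening: 0.001
gripper_force: 0.0
```

Run:
```python
from cell import robot
import cv2
f=robot.camera("scene")["frame"]
cv2.imwrite("pics/h2.png",cv2.resize(f[110:230,220:380],None,fx=5,fy=5,interpolation=2)[:,:,::-1])
```

```text
(no output)
```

View pics/h2.png

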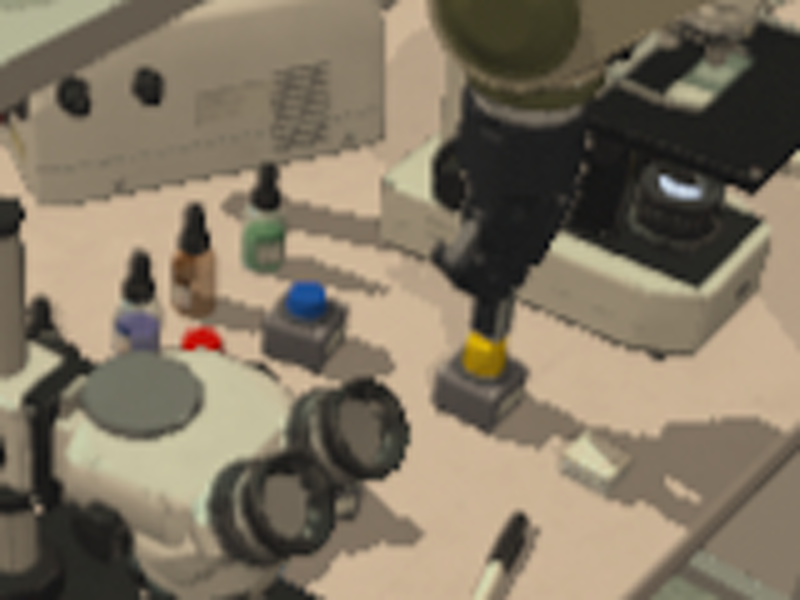

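The fingertips sit centred over the yellow cap at crop (487,345). Blue is lower now, with its box unmoved. Press yellow.

Request:
{"name": "arm_command", "arguments": {"rows": [{"turn": [0, 0, 0], "offset": [0, 0, 0.005], "grip": -1}, {"turn": [0, 0, 0], "offset": [0, 0, 0.002], "grip": -1}, {"turn": [0, 0, 0], "offset": [0, 0, 0.002], "grip": -1}, {"turn": [0, 0, 0], "offset": [0, 0, 0.002], "grip": -1}, {"turn": [0, 0, 0], "offset": [0, 0, 0.002], "grip": -1}, {"turn": [0, 0, 0], "offset": [0, 0, 0.002], "grip": -1}, {"turn": [0, 0, 0], "offset": [0, 0, 0.002], "grip": -1}, {"turn": [0, 0, 0], "offset": [0, 0, 0.001], "grip": -1}, {"turn": [0, 0, 0], "offset": [0, 0, 0.001], "grip": -1}, {"turn": [0, 0, 0], "offset": [0, 0, 0], "grip": -1}, {"turn": [0, 0, 0], "offset": [0, 0, 0], "grip": -1}, {"turn": [0, 0, 0], "offset": [0, 0, 0], "grip": -1}]}}

```text
t: 6.47
position: [0.3885, 0.1999, 0.0458]
eef_rot: [0.014, 3.141, 0.0]
contact_force: [-1.6, -1.0, 7.8]
opening: 0.0
gripper_force: 3.9
```

Force is 7.8 N at z 0.0458, so yellow is in. Lift and move over red.

Request:
{"name": "arm_command", "arguments": {"rows": [{"turn": [0, 0, 0], "offset": [0, 0, -0.005], "grip": -1}, {"turn": [0, 0, 0], "offset": [0, 0, -0.015], "grip": -1}, {"turn": [0, 0, 0], "offset": [0, 0, -0.035], "grip": -1}, {"turn": [0, 0, 0], "offset": [0, 0, -0.025], "grip": -1}, {"turn": [0, 0, 0], "offset": [-0.0165, 0.0155, 0], "grip": -1}, {"turn": [0, 0, 0], "offset": [-0.025, 0.023, 0], "grip": -1}, {"turn": [0, 0, 0], "offset": [-0.025, 0.023, 0], "grip": -1}, {"turn": [0, 0, 0], "offset": [-0.025, 0.023, 0], "grip": -1}, {"turn": [0, 0, 0], "offset": [-0.025, 0.023, 0], "grip": -1}, {"turn": [0, 0, 0], "offset": [-0.016, 0.0145, 0], "grip": -1}, {"turn": [0, 0, 0], "offset": [0, 0, 0], "grip": -1}, {"turn": [0, 0, 0], "offset": [0, 0, 0.02], "grip": -1}, {"turn": [0, 0, 0], "offset": [0, 0, 0.02], "grip": -1}, {"turn": [0, 0, 0], "offset": [0, 0, 0.015], "grip": -1}, {"turn": [0, 0, 0], "offset": [0, 0, 0.005], "grip": -1}, {"turn": [0, 0, 0], "offset": [0, 0, 0], "grip": -1}, {"turn": [0, 0, 0], "offset": [0, 0, 0], "grip": -1}, {"turn": [0, 0, 0], "offset": [0, 0, 0], "grip": -1}]}}

```text
t: 7.97
position: [0.5224, 0.3207, 0.0667]
eef_rot: [0.014, 3.14, 0.001]
contact_force: [-0.3, 0.4, 0.4]
opening: 0.0
gripper_force: 0.0
```

Run:
```python
from cell import robot
import cv2
f=robot.camera("scene")["frame"]
cv2.imwrite("pics/h3.png",cv2.resize(f[110:230,220:380],None,fx=5,fy=5,interpolation=2)[:,:,::-1])
```

```text
(no output)
```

View pics/h3.png

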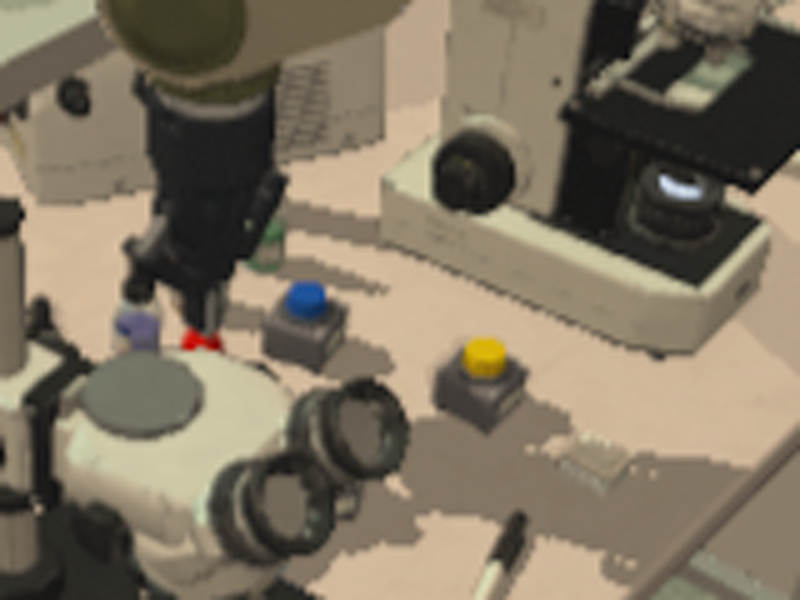

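The tips are over the red cap at crop (203,335). The blue bottle stands behind the fingers. Press red.

Request:
{"name": "arm_command", "arguments": {"rows": [{"turn": [0, 0, 0], "offset": [0, 0, 0.005], "grip": -1}, {"turn": [0, 0, 0], "offset": [0, 0, 0.003], "grip": -1}, {"turn": [0, 0, 0], "offset": [0, 0, 0.002], "grip": -1}, {"turn": [0, 0, 0], "offset": [0, 0, 0.002], "grip": -1}, {"turn": [0, 0, 0], "offset": [0, 0, 0.002], "grip": -1}, {"turn": [0, 0, 0], "offset": [0, 0, 0.002], "grip": -1}, {"turn": [0, 0, 0], "offset": [0, 0, 0.002], "grip": -1}, {"turn": [0, 0, 0], "offset": [0, 0, 0.002], "grip": -1}, {"turn": [0, 0, 0], "offset": [0, 0, 0.001], "grip": -1}, {"turn": [0, 0, 0], "offset": [0, 0, 0], "grip": -1}, {"turn": [0, 0, 0], "offset": [0, 0, 0], "grip": -1}, {"turn": [0, 0, 0], "offset": [0, 0, 0], "grip": -1}]}}

```text
t: 9.02
position: [0.5221, 0.3207, 0.0453]
eef_rot: [0.014, 3.141, 0.0]
contact_force: [-4.2, -1.8, 8.8]
opening: 0.001
gripper_force: 4.6
```

Force is 8.8 N, so red is in. Lift straight up and retreat for a check.

Request:
{"name": "arm_command", "arguments": {"rows": [{"turn": [0, 0, 0], "offset": [0, 0, -0.005], "grip": -1}, {"turn": [0, 0, 0], "offset": [0, 0, -0.015], "grip": -1}, {"turn": [0, 0, 0], "offset": [0, 0, -0.035], "grip": -1}, {"turn": [0, 0, 0], "offset": [0, 0, -0.035], "grip": -1}, {"turn": [0, 0, 0], "offset": [0, 0, -0.035], "grip": -1}, {"turn": [0, 0, 0], "offset": [0, 0, -0.035], "grip": -1}, {"turn": [0, 0, 0], "offset": [0.02, -0.01, -0.03], "grip": -1}, {"turn": [0, 0, 0], "offset": [0.035, -0.01, -0.02], "grip": -1}, {"turn": [0, 0, 0], "offset": [0.035, -0.01, 0], "grip": -1}, {"turn": [0, 0, 0], "offset": [0.035, -0.01, 0], "grip": -1}, {"turn": [0, 0, 0], "offset": [0.035, -0.01, 0], "grip": -1}, {"turn": [0, 0, 0], "offset": [0.035, -0.01, 0], "grip": -1}, {"turn": [0, 0, 0], "offset": [0.035, -0.01, 0], "grip": -1}, {"turn": [0, 0, 0], "offset": [0.035, -0.01, 0], "grip": -1}, {"turn": [0, 0, 0], "offset": [0.02, -0.01, 0], "grip": -1}, {"turn": [0, 0, 0], "offset": [0, 0, 0], "grip": -1}, {"turn": [0, 0, 0], "offset": [0, 0, 0], "grip": -1}, {"turn": [0, 0, 0], "offset": [0, 0, 0], "grip": -1}]}}

```text
t: 10.52
position: [0.2368, 0.2334, 0.2546]
eef_rot: [0.015, 3.141, 0.0]
contact_force: [0.2, -0.7, -0.9]
opening: -0.001
gripper_force: 0.0
```

Run:
```python
from cell import robot
import cv2,numpy as np,pickle
o=pickle.load(open("c0.pkl","rb"))
s=[robot.camera(n)["frame"] for n in("scene","top")]
R=lambda f:cv2.resize(f[140:250,240:345],None,fx=3.8,fy=3.8,interpolation=2)
a=np.hstack([R(o["top"]["frame"]),R(s[1])]);cv2.imwrite("pics/end.png",a[:,:,::-1])
f=s[0][130:210,240:360];cv2.imwrite("pics/end2.png",cv2.resize(f,None,fx=6,fy=6,interpolation=2)[:,:,::-1])
```

```text
(no output)
```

View pics/end.png

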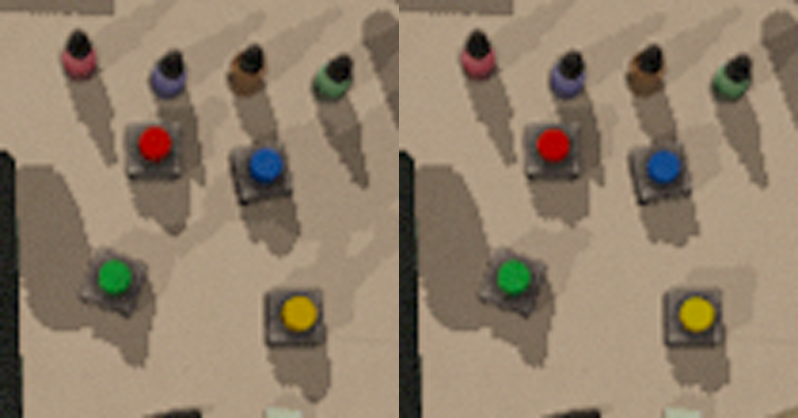

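View pics/end2.png

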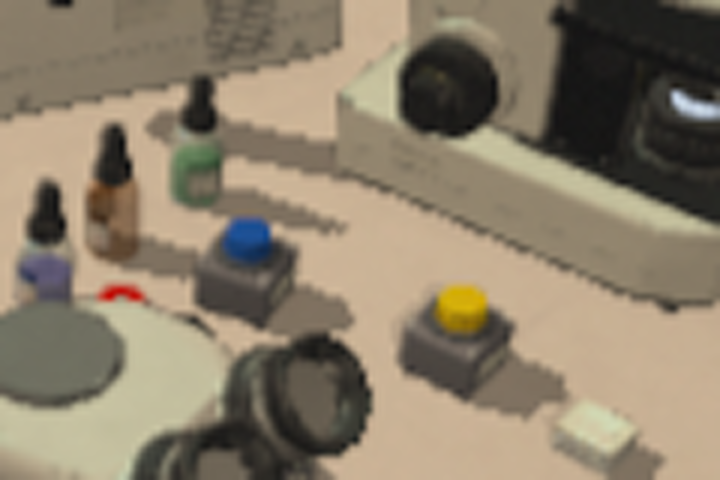

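The before/after crops show the boxes and bottles in place. The shadows of red, blue and yellow are shorter and green's is unchanged, so the three keys are in.

```bash
python3 -c "
from cell import robot
print(robot.job_done())"
```

```text
the job is handed in; nothing more can be done
None
```

I pressed the blue, yellow and red keys fully in, in that order, and left the green key out; the boxes and bottles show no movement in the before/after pictures, and the job was handed in after about 11 s (no verdict was returned).

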